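# Stand the rocket body in its display base and present its nose cone

## Robot

A 6-joint arm with a two-finger parallel gripper is mounted at the origin on the work surface. World frame = base frame: x ahead of the robot, y to its left, z up, the work surface at z = 0. Lengths are in m, angles in rad, forces in N, time in s.
With the tool pointing down it reaches from about 0.35 to 0.85 m from the base axis. Payload 8.1 kg.
Tool frame: the origin (TCP) lies midway between the tips of the shut fingers; the grasp point (between the pads) lies behind it (robot.grip_point_offset is the z of the grasp point in the tool frame, in m); z points along the fingers, y is the line along which they close (so a half turn about z gives the same grasp; the last joint's range is limited). The gripper opens to 93 mm and grips with 3 to 60 N. Pads are 15 mm wide; open, the fingers measure 128 mm over their backs; the gripper's body (75 mm by 188 mm) begins 65 mm behind the grasp point.
Start: joints at [1.232, 0.13, 1.488, -0, 1.523, -0.085], TCP at [0.151, 0.581, 0.219] pointing down, gripper open.
Joint ranges: [-2.96, 2.96], [-0.89, 2.26], [0.02, 2.5], [-1.34, 4.48], [0, 2.73], [-2.66, 2.66]. Speed limits (rad/s): [2.39, 2.39, 2.79, 3.14, 3.14, 3.14].

## Interface

Orientations are given as a rotation vector (axis times angle).
In Python, from workcell import robot gives the robot as it stands. The module is installed in compiled form; this text tells all that it offers.
- The arm moves only by the shell command python3 -m creep 'ROWS' [OPENING] [FORCE]. ROWS is text: rows parted by semicolons, each of 4 numbers parted by spaces: the shift along the world's x, y, z in cm, then the turn about the world's z in rad. A call has 1 to 8 rows; each row shifts and turns the commanded pose from where the row before left it; what a row does not reach is not made up. A row lasts 1/10 s, in which the tool goes at most 50 mm and 8.59 degrees, less where a joint would pass 70% of its speed; a pose out of reach is approached as far as the arm can. A call with a gripper value outside its range is refused whole. OPENING is the closure, from 0 (fully open) to 1 (shut), set as the call begins (- or left out, the last holds). The fingers move at their own pace and stop on an object; FORCE is the grip in N (left out, the last holds). Time passes only in rows, so rows that do not move let the fingers close. It gives the time, the measured TCP pose, the force, the opening and the grip force at its end, in the units of the state.
- robot.state(): the state, without advancing time (a new reading comes with each control period).
- robot.read_camera(name): name is "scene" or "top" or "wrist"; returns a dict with "color" (480x640x3 uint8, red, green, blue), "camera_matrix" (3x3 intrinsics, pixels), "k1" (the pictures are not rectified: a ray, as slopes to the right and down, at radius r is drawn at 1 + k1 r^2 times it, then the intrinsics apply), "rvec" (rotation vector, rad) and "tvec" (3), from world to camera coordinates, as OpenCV has them; the wrist camera has in their place "T_tool_cam" (4x4, takes a point from camera to tool coordinates, whose origin is the TCP and whose axes are the flange's). Camera axes: x right, y down, z forward; pixel columns grow to the right and rows downward; lengths in m; the calibration is good to about 2 mm. A picture is of the moment at which its call begins: read the wrist's pose just before it. There is no depth.
- robot.job_done(): hands the job in; it is judged then, once.
The state is a dict: "time": time; "joint_positions": joint angles; "joint_velocities": joint speeds; "tau": joint torques, N m; "position": TCP position; "tcp_rot": TCP orientation; "wrist_force": force on the tool from outside, world axes, zero at the start; "torque": the same for the moment, N m; "grip_width": finger opening in m; "gripper_force": force on a finger pad.
Only numpy, scipy, OpenCV 4.12 (cv2) and the standard library are available. Lean on these libraries where they do the work, as an engineer would, in place of code of your own. Each camera call takes 0.05 s, during which the arm holds its last target. There are 200 camera calls.

## Task

First slide the silver rocket body upright into the socket of the black display base until it is fully home, and let go of it. Then swing the cover flap of the grey parts case right up so that it stays open by itself, draw the silver nose cone out from beneath it, and finish while still holding the cone still, point up and centred over the rocket's open mouth, with the underside of the cone about 40 mm above the mouth and not touching the rocket. Leave the other things on the desk where they are.

Things in the scene. Friction and masses are not known exactly. Their poses are not given: they have to be found in the camera images.
- rocket: Silver plastic rocket body, loose, about 90 g: a tube 30 mm across, 150 mm tall, standing on the desk. Origin: centre of its underside, z up the tube. Foot tapers to 24 mm across over the lowest 5 mm. Three thin fins reach 32.5 mm from the axis, 46 to 82 mm above the origin; above them the tube is plain: grip it there. The top is an open mouth 25 mm across, 16 mm deep.
- rocket_top (a point): Centre of the rocket body's open mouth, on its axis 150 mm above its origin; z along the tube.
- base: Black plastic display base, fixed: a round foot 110 mm across, 8 mm thick, with a 46 x 46 mm block 32 mm tall on it. A straight round socket, 32 mm wide, goes down through the block to the top of the foot. Origin: centre of the underside, z up. A rocket body fully home has its origin 8 mm above this origin.
- base_socket (a point): Centre of the socket's mouth, on the base's axis, 40 mm above the desk; the socket is 32 mm deep from here.
- case: Enamel-grey parts case, fixed to the desk, 120 mm (its x) x 160 mm (its y) x 75 mm high, walls and floor 5 mm, open at the top under a hinged flap. Origin: centre of its underside; z up; +x points to the hinge side, which is away from the robot.
- flap (a joint): Angle of the case's cover flap in rad: 0 lies shut, 1.57 stands upright, stop at 1.9 leaning back a little. It is a 120 x 160 x 8 mm plate of 150 g, hinged along the +x top edge of the case, its free edge on the robot's side. The stiff hinge (about 0.13 N m) holds the flap at any angle.
- flap_handle (a point): Centre of the brass knob's head on the flap: a round head 28 mm across, reaching from 27 to 43 mm off the flap's upper face on a thin stem; the point is 35 mm off the face, 30 mm back from the flap's free edge and midway along it. It moves with the flap.
- flap_hinge (a point): Middle of the flap's hinge line, 75.5 mm above the desk; the hinge line runs along the case's y. Its x points across the flap away from the free edge, z off the upper face; in these axes flap_handle lies at (-90, 0, 43) mm.
- nose: The hidden part: the rocket's silver plastic nose cone, 62 mm tall, about 30 g, point up in the case. Origin: centre of its underside, z to the point. Spigot 23 mm across from 0 to 12 mm, straight cylinder 30 mm across from 12 to 36 mm (grip here), rounded cone to 62 mm. The spigot stands in the nest ring; origin 7 mm above the desk at first. At least 30 mm free to the walls in the case's y.
- nest: Black ring fixed on the case's floor (5 mm above the desk) holding the nose cone's spigot: 32 mm outside, 26 mm inside, 14 mm tall; the cone's cylinder rests on it. Draw the cone straight up 12 mm to free it. Origin: centre of its underside; mid-case in the case's x, up to 28 mm either way in its y.
- jar1: Bystander, leave alone: short clear-glass paint jar with a black cap, 34 mm across, 55 mm high. Origin at the middle of its underside.
- jar2: Bystander, leave alone: second paint jar, just like jar1. Origin at the middle of its underside.
- glue: Bystander, leave alone: white plastic glue bottle, 40 mm across, 85 mm high. Origin at the middle of its underside.
- brush: Bystander, leave alone: slim paint brush lying flat, about 160 mm long, 8 mm thick. Origin at the middle of its underside.
- probe: Bystander, leave alone: chrome probe tool lying flat, 158 mm long, at most 10 mm thick. Origin at the middle of its underside.
- sander: Bystander, leave alone: cork sanding block, 30 x 70 x 22 mm. Origin at the middle of its underside.
- nozzle: Bystander, leave alone: small grey flared nozzle standing on its wide end, 32 mm across, 28 mm high. Origin at the middle of its underside.
Not all that is in view belongs to the job. Of the things shaped like the rocket, the silver one is meant. What is shaped like the case but orange is not meant.

How it is judged:
By the outcome, as a careful person would: the job done as asked, in the order asked, and still so for the second after the job is handed in, while the arm keeps its last pose, push and grip.
It also fails if it takes over 70 s, if anything falls off the work surface, if the arm or the gripper's body presses on something with over 40 N, if the wrist force passes 120 N, or if a joint passes its speed limit or range.

## Working session

There is one attempt and no reset: what is moved stays moved. The work goes in short steps, Python scripts to look and compute and a shell command to move; the robot and the scene stay as the last step left them, time stands still between calls to the robot, and variables do not carry over. Pictures are saved under pics/ and viewed, at most 10 in all, crops included, and the job is handed in when it is done.

```bash
mkdir -p pics; cat > h.py <<'E'
import numpy as np, cv2
from workcell import robot
from scipy.spatial.transform import Rotation as R
def cam(name):
    s=robot.state(); c=robot.read_camera(name)
    if name=="wrist":
        T=np.eye(4);T[:3,:3]=R.from_rotvec(s["tcp_rot"]).as_matrix();T[:3,3]=s["position"]
        M=np.linalg.inv(T@np.array(c["T_tool_cam"]))
    else:
        M=np.eye(4);M[:3,:3]=R.from_rotvec(np.ravel(c["rvec"])).as_matrix();M[:3,3]=np.ravel(c["tvec"])
    np.savez("cam_%s.npz"%name,K=c["camera_matrix"],k1=c["k1"],M=M,img=c["color"])
    return c["color"]
def load(name):
    return np.load("cam_%s.npz"%name)
def save(img,f): cv2.imwrite(f,cv2.cvtColor(img,cv2.COLOR_RGB2BGR))
def ray(d,u,v):
    K=d["K"];k=float(d["k1"])
    p=cv2.undistortPoints(np.array([[[u,v]]],float),K,np.array([k,0,0,0.]))[0,0]
    M=d["M"];Rm=M[:3,:3]
    return -Rm.T@M[:3,3], Rm.T@np.array([p[0],p[1],1])
def onz(d,u,v,z):
    o,r=ray(d,u,v); return o+r*(z-o[2])/r[2]
def tri(obs):
    A=np.zeros((3,3));b=np.zeros(3)
    for d,u,v in obs:
        o,r=ray(d,u,v);r=r/np.linalg.norm(r);P=np.eye(3)-np.outer(r,r);A+=P;b+=P@o
    x=np.linalg.solve(A,b); return x
def proj(d,p):
    M=d["M"];q=M[:3,:3]@np.asarray(p,float)+M[:3,3];a=q[:2]/q[2];a=a*(1+float(d["k1"])*(a@a))
    return (d["K"]@np.r_[a,1])[:2]
E
python3 - <<'E'
from h import *
for n in("scene","top"): save(cam(n),"pics/%s1.png"%n); d=load(n); print(n,d["k1"],ray(d,320,240))
s=robot.state();print(s["tcp_rot"],robot.grip_point_offset,s["time"])
E
```

```text
scene -0.09673859457878267 (array([ 1.11406886, -0.14062778,  0.73196069]), array([-0.66595685,  0.18260525, -0.72340686]))
top -0.1197207970902142 (array([0.33235385, 0.03272797, 0.97888773]), array([ 0.24490866, -0.00452984, -0.96978101]))
[-3.97486661e-01 -3.11600500e+00  2.43159603e-03] -0.0188 0.1
```

View pics/scene1.png

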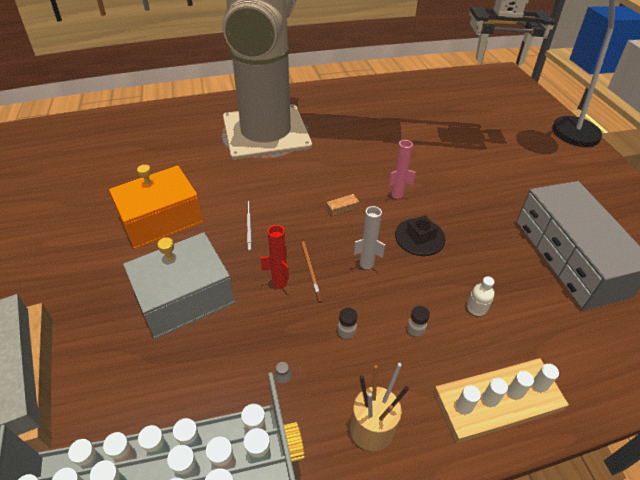

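View pics/top1.png

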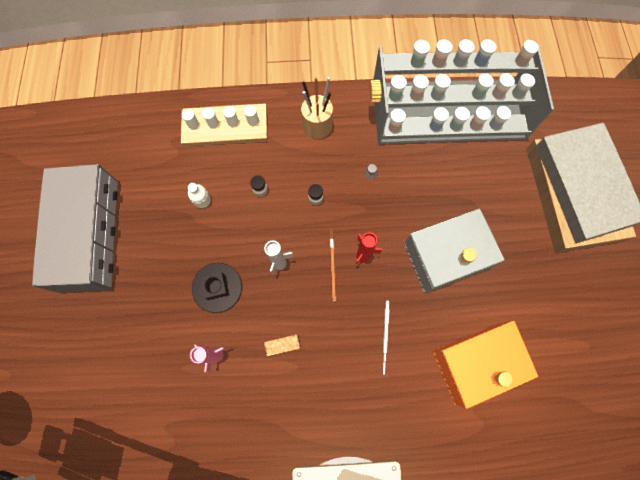

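Scene picture: candidates for the rocket are silver (369,240), red (277,257) and pink (402,170). For the case they are grey (180,285), orange (156,205) and the drawer cabinet (585,240). In the top view the silver rocket is at (274,250), the base at (217,287), and the grey case at (454,250) with its knob at (470,256). I choose the silver rocket and the grey flap case, and check both in a close crop.

```bash
python3 - <<'E'
from h import *
def crop(n,x,y,w,h,s): return cv2.resize(load(n)["img"][y:y+h,x:x+w],None,fx=s,fy=s,interpolation=cv2.INTER_CUBIC)
a=crop("top",180,225,130,100,3);b=crop("scene",335,195,130,100,3)
c=crop("top",395,200,130,100,3);d=crop("scene",115,230,130,100,3)
save(np.vstack([np.hstack([a,b]),np.hstack([c,d])]),"pics/crop1.png")
E
```

```text
(no output)
```

View pics/crop1.png

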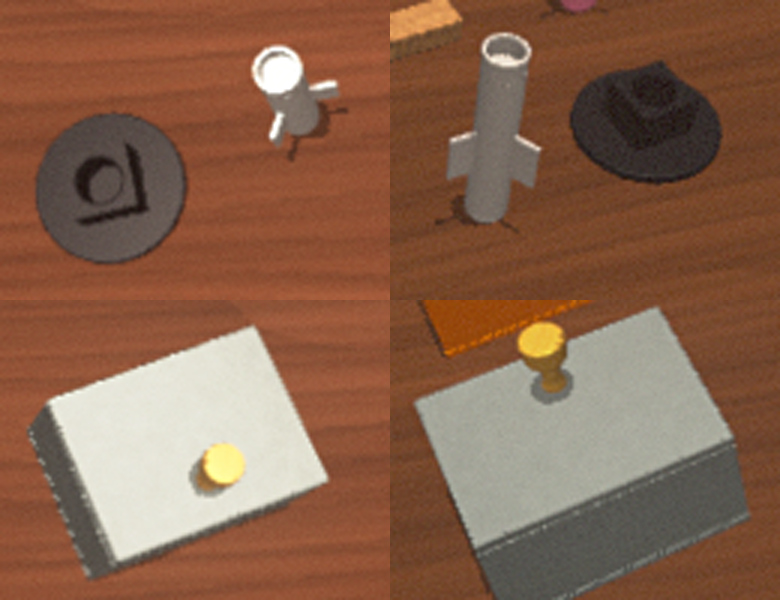

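The crop confirms both. The silver rocket's mouth is at top (272.7,248.3) and scene (373.7,211). The socket mouth is at top (213.3,285.7) and scene (423.3,225.7). The grey flap's corners and brass knob are clear, with the knob top at (469.7,255) and (166,243.7).

```bash
python3 - <<'E'
from h import *
np.set_printoptions(precision=4,suppress=True)
t=load("top");s=load("scene")
for n,z,a,b in[("rocket mouth",.15,(272.7,248.3),(373.7,211)),("socket",.04,(213.3,285.7),(423.3,225.7)),("foot",.008,(217,287.7),(420,236.3)),("knobtop",.1265,(469.7,255),(166,243.7)),
 ("c1",.0835,(411.7,233.3),(143.3,311.7)),("c2",.0835,(480,209),(229.3,276)),("c2'",.0835,(411.7,233.3),(229.3,276)),("c1'",.0835,(480,209),(143.3,311.7)),("c3",.0835,(504,260),(124,263.3)),("c4",.0835,(433.3,288.3),(204,232.7))]:
  print(n,tri([(t,*a),(s,*b)]),onz(t,*a,z),onz(s,*b,z))
print(R.from_rotvec(robot.state()["tcp_rot"]).as_matrix(), load("top")["M"][:3,:3])
# fins px in top crop: white fins tips
for f in((337,88),(276,135)): print(onz(t,180+f[0]/3,225+f[1]/3,.07))
E
```

```text
rocket mouth [0.5305 0.1189 0.1507] [0.5304 0.1179 0.15  ] [0.53   0.1204 0.15  ]
socket [0.4841 0.2584 0.0364] [0.483  0.2558 0.04  ] [0.4875 0.2581 0.04  ]
foot [0.4843 0.2572 0.0044] [0.4834 0.2554 0.008 ] [0.4874 0.2564 0.008 ]
knobtop [ 0.5025 -0.2581  0.1276] [ 0.5026 -0.2595  0.1265] [ 0.5018 -0.2572  0.1265]
c1 [ 0.5822 -0.2443  0.0358] [ 0.5628 -0.1592  0.0835] [ 0.6098 -0.3076  0.0835]
c2 [ 0.5976 -0.2142  0.16  ] [ 0.608  -0.3091  0.0835] [ 0.5656 -0.1564  0.0835]
c2' [ 0.5635 -0.158   0.0816] [ 0.5628 -0.1592  0.0835] [ 0.5656 -0.1564  0.0835]
c1' [ 0.6084 -0.3088  0.0821] [ 0.608  -0.3091  0.0835] [ 0.6098 -0.3076  0.0835]
c3 [ 0.4959 -0.3424  0.089 ] [ 0.4969 -0.3452  0.0835] [ 0.4908 -0.3436  0.0835]
c4 [ 0.4474 -0.1916  0.0852] [ 0.4476 -0.1918  0.0835] [ 0.4456 -0.1919  0.0835]
[[-0.968   0.251  -0.0005]
 [ 0.251   0.968  -0.0015]
 [ 0.0001 -0.0016 -1.    ]] [[-0.0539 -0.9985  0.0061]
 [-0.9721  0.0511 -0.229 ]
 [ 0.2283 -0.0183 -0.9734]]
[0.5347 0.0864 0.07  ]
[0.5044 0.1288 0.07  ]
```

```bash
python3 -m creep '3 -3.6 0.2 0;3 -3.6 0.2 0;3 -3.6 0.2 0;3 -3.6 0.2 0;3 -3.6 0.2 0;3 -3.6 0.2 0;3 -3.6 0.2 0;3 -3.6 0.2 0' 0 20;  python3 -m creep '3 -3.6 0 0;3 -3.6 0 0;3 -3.6 0 0;2.5 -3.4 0 0;0 0 0 0;0 0 0 0'
python3 - <<'E'
from h import *
save(cam("wrist"),"pics/w1.png");d=load("wrist");print(proj(d,(.530,.119,.15)),proj(d,(.485,.257,.04)),robot.state()["position"])
E
```

```text
time: 0.9
position: [0.3913, 0.2911, 0.2344]
tcp_rot: [-0.397, -3.116, 0.0]
wrist_force: [0.3, 0.3, 0.1]
grip_width: 0.0925
gripper_force: 0.0
time: 1.5
position: [0.5056, 0.15, 0.234]
tcp_rot: [-0.401, -3.114, 0.0]
wrist_force: [0.4, -0.3, 0.2]
grip_width: 0.0928
gripper_force: 0.0
[286.03749953 287.84890294] [427.38396184 161.78819249] [0.50516641 0.15091426 0.23411408]
```

View pics/w1.png

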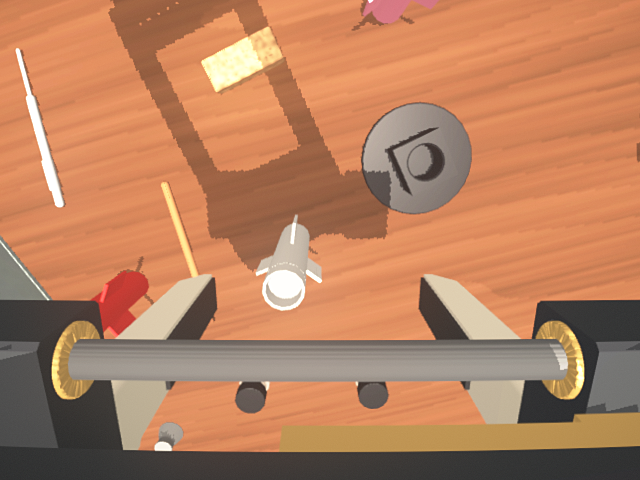

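The wrist picture shows the rocket mouth at (284,289), the socket mouth at (427,161) and the jars' caps at (251,396) and (373,395). All of these agree with the predictions to about 2 px.

```bash
python3 - <<'E'
from h import *
d=load("wrist");print(onz(d,284,289,.15),onz(d,427,161,.04))
E
python3 -m creep '2.5 -3.1 0 0;0 0 0 0;0 0 0 0'
```

```text
[0.53046111 0.11740847 0.15      ] [0.48421297 0.25679319 0.04      ]
time: 1.85
position: [0.5301, 0.1207, 0.2345]
tcp_rot: [-0.397, -3.116, -0.0]
wrist_force: [-0.4, 0.0, 0.4]
grip_width: 0.0933
gripper_force: 0.0
```

```bash
python3 -m creep '0 -0.2 -3 0;0 0 -3 0;0 0 -3 0;0 0 -2.5 0;0 0 -1.8 0;0 0 0 0;0 0 0 0' ; python3 -m creep '0 0 0 0;0 0 0 0;0 0 0 0;0 0 0 0;0 0 0 0;0 0 0 0;0 0 0 0;0 0 0 0' 1 15
```

```text
time: 2.55
position: [0.53, 0.1189, 0.102]
tcp_rot: [-0.395, -3.116, -0.0]
wrist_force: [0.1, 0.7, 0.7]
grip_width: 0.0928
gripper_force: 0.0
time: 3.35
position: [0.5306, 0.1177, 0.1016]
tcp_rot: [-0.398, -3.116, 0.0]
wrist_force: [-0.1, 0.3, 0.2]
grip_width: 0.0336
gripper_force: 0.0
```

```bash
python3 -m creep '0 0 0 0;0 0 0 0;0 0 0 0;0 0 0 0' ; python3 -m creep '0 0 2 0;0 0 2 0;0 0 2 0;0 0 1 0;0 0 0 0;0 0 0 0'
```

```text
time: 3.75
position: [0.5306, 0.1178, 0.1015]
tcp_rot: [-0.398, -3.116, 0.0]
wrist_force: [-0.2, -0.5, 0.3]
grip_width: 0.0294
gripper_force: 15.0
time: 4.35
position: [0.5304, 0.1177, 0.1709]
tcp_rot: [-0.398, -3.116, 0.0]
wrist_force: [0.8, -0.2, -0.9]
grip_width: 0.0292
gripper_force: 15.0
```

```bash
python3 -m creep '-1.2 3.5 0 0;-1.2 3.5 0 0;-1.1 3.5 0 0;-1.1 3.4 0 0;0 0 0 0;0 0 0 0;0 0 0 0'
python3 - <<'E'
from h import *
def crop(n,x,y,w,h,s): return cv2.resize(load(n)["img"][y:y+h,x:x+w],None,fx=s,fy=s,interpolation=cv2.INTER_CUBIC)
for n in("scene","top","wrist"): cam(n)
a=crop("scene",360,130,130,130,3);b=crop("wrist",220,180,200,200,1.95)
save(np.hstack([a,b]),"pics/c2.png")
E
```

```text
time: 5.05
position: [0.4844, 0.2558, 0.1707]
tcp_rot: [-0.398, -3.115, 0.002]
wrist_force: [0.8, -0.2, -1.1]
grip_width: 0.0295
gripper_force: 15.0
```

View pics/c2.png

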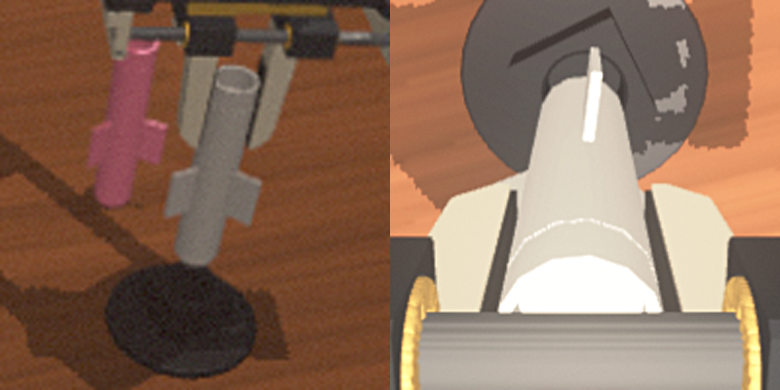

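The rocket hangs upright, with its mouth at scene (439.3,156.7), its foot's underside near (424,216), and the socket just below it.

```bash
python3 - <<'E'
from h import *
d=load("scene");print(onz(d,439.3,156.7,.2195),onz(d,423.7,215,.0695), proj(d,(.4844,.2558,.2195)),proj(d,(.4844,.2558,.0695)))
E
```

```text
[0.48660925 0.25758087 0.2195    ] [0.48478285 0.25464223 0.0695    ] [437.93087524 156.13010837] [424.13778217 214.79025025]
```

```bash
python3 -m creep '0 0.1 -1.5 0;0 0 -1 0;0 0 -0.5 0;0 0 -0.3 0;0 0 -0.2 0;0 0 0 0'; python3 -m creep '0 0 -0.2 0;0 0 -0.2 0;0 0 -0.2 0;0 0 0 0'
```

```text
time: 5.8
position: [0.4846, 0.2578, 0.1365]
tcp_rot: [-0.397, -3.116, 0.0]
wrist_force: [0.2, 0.1, -0.2]
grip_width: 0.0298
gripper_force: 15.0
time: 6.2
position: [0.4845, 0.2578, 0.1303]
tcp_rot: [-0.397, -3.116, 0.0]
wrist_force: [0.0, -0.6, -1.5]
grip_width: 0.0297
gripper_force: 15.0
```

```bash
python3 -m creep '0 0 -0.3 0;0 0 -0.3 0;0 0 -0.3 0;0 0 -0.3 0;0 0 0 0'; python3 -m creep '0 0 -0.3 0;0 0 -0.3 0;0 0 -0.2 0;0 0 0 0'
```

```text
time: 6.7
position: [0.4842, 0.2577, 0.1179]
tcp_rot: [-0.397, -3.115, 0.001]
wrist_force: [-0.8, 1.0, 0.2]
grip_width: 0.0296
gripper_force: 15.0
time: 7.1
position: [0.4843, 0.2577, 0.1101]
tcp_rot: [-0.397, -3.116, 0.0]
wrist_force: [-0.3, -0.0, -0.9]
grip_width: 0.0296
gripper_force: 15.0
```

```bash
python3 -m creep '0 0 -0.1 0;0 0 -0.1 0;0 0 0 0;0 0 0 0'
```

```text
time: 7.5
position: [0.4851, 0.258, 0.1095]
tcp_rot: [0.397, 3.115, 0.001]
wrist_force: [-2.2, -0.9, 4.5]
grip_width: 0.0295
gripper_force: 15.0
```

The rocket is seated: the tool is at z 0.1095, 8 mm above its grip height on the desk, and the socket floor pushes back. I'll let go and retreat.

```bash
python3 -m creep '0 0 0 0;0 0 0 0;0 0 0 0;0 0 0 0;0 0 0 0;0 0 0 0' 0; python3 -m creep '0 0 3 0;0 0 4 0;0 0 4 0;0 0 2 0;0 -2 0 0;0.1 -4 0 0.05;0.2 -4.5 0 0.1;0.2 -4.5 0 0.1'; python3 -m creep '0.2 -4.5 0 0.1;0.2 -4.5 0 0.1;0.2 -4.5 0 0.1;0.2 -4.5 0 0;0.2 -4.5 0 0;0.2 -4.5 0 0;0 0 0 0;0 0 0 0'
python3 - <<'E'
from h import *
def crop(n,x,y,w,h,s): return cv2.resize(load(n)["img"][y:y+h,x:x+w],None,fx=s,fy=s,interpolation=cv2.INTER_CUBIC)
for n in("scene","wrist"): cam(n)
save(np.hstack([crop("scene",370,140,120,130,3.0)[:390],cv2.resize(load("wrist")["img"],None,fx=.68,fy=.68)[:326] if 0 else cv2.resize(load("wrist")["img"],(430,390))]),"pics/c3.png")
d=load("wrist");print(proj(d,(.5015,-.259,.1265)),robot.state()["position"])
E
```

```text
time: 8.1
position: [0.4846, 0.2578, 0.1086]
tcp_rot: [-0.398, -3.116, 0.0]
wrist_force: [0.7, 0.9, 0.0]
grip_width: 0.0732
gripper_force: 0.0
time: 8.9
position: [0.4894, 0.1066, 0.2387]
tcp_rot: [-0.002, 3.141, -0.0]
wrist_force: [0.6, -0.6, -0.1]
grip_width: 0.093
gripper_force: 0.0
time: 9.7
position: [0.5014, -0.163, 0.2384]
tcp_rot: [0.46, -3.107, -0.001]
wrist_force: [-0.3, 0.5, 0.4]
grip_width: 0.093
gripper_force: 0.0
[190.89269795 196.96324801] [ 0.50164644 -0.16129776  0.23856803]
```

View pics/c3.png

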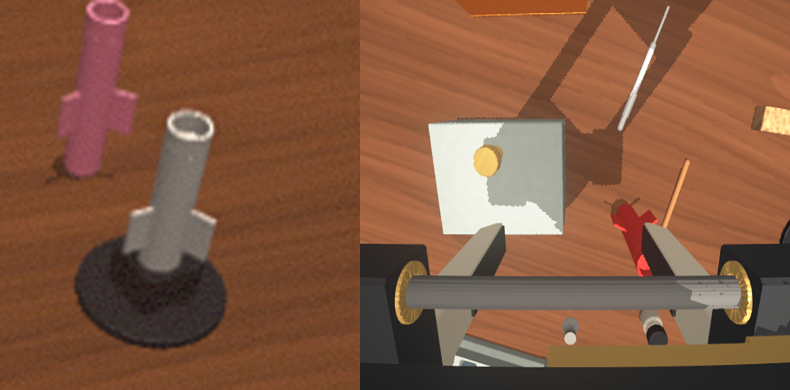

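The rocket stands upright in the base, with its mouth at scene (433.3,181.7). The wrist view shows the knob at about (187.5,194.5) and the flap edges square to the gripper. The far corners of the flap are near the fingers.

```bash
python3 - <<'E'
from h import *
d=load("wrist");m=lambda x,y:((x-360)/430*640,y/390*480)
print("knob",onz(d,*m(486,158),.1265))
for p in((429,124),(563,121),(563,234),(444,234)): print(onz(d,*m(*p),.0835))
s=load("scene");print("rocket",onz(s,433.3,181.7,.158),proj(s,(.4846,.2578,.158)))
a=R.from_rotvec(robot.state()["tcp_rot"]).as_matrix();print(a[:,1])
E
```

```text
knob [ 0.50042139 -0.26172563  0.1265    ]
[ 0.49704536 -0.34806535  0.0835    ]
[ 0.44766057 -0.19269744  0.0835    ]
[ 0.56276197 -0.15898611  0.0835    ]
[ 0.60898198 -0.30997064  0.0835    ]
rocket [0.48476966 0.25853764 0.158     ] [432.91947676 181.69911824]
[-2.92322063e-01  9.56319771e-01  5.53718252e-04]
```

```bash
python3 -m creep '0 -4 0 0;0 -4 0 0;0 -1.8 0 0;0 0 -4 0;0 0 -3 0;0 0 -2 0;0 0 0 0'; python3 -m creep '0 0 -2 0;0 0 -2 0;0 0 -0.9 0;0 0 0 0;0 0 0 0'; python3 -m creep '0 0 0 0;0 0 0 0;0 0 0 0;0 0 0 0;0 0 0 0;0 0 0 0;0 0 0 0;0 0 0 0' 1 15;python3 -m creep '0 0 0 0;0 0 0 0;0 0 0 0;0 0 0 0'
```

```text
time: 10.5
position: [0.4999, -0.2574, 0.1448]
tcp_rot: [0.465, -3.102, -0.007]
wrist_force: [-1.0, 0.4, -0.6]
grip_width: 0.0929
gripper_force: 0.0
time: 11.0
position: [0.5024, -0.2602, 0.101]
tcp_rot: [-0.464, 3.106, -0.001]
wrist_force: [0.6, -1.2, 0.3]
grip_width: 0.0931
gripper_force: 0.0
time: 11.8
position: [0.5016, -0.2602, 0.0996]
tcp_rot: [0.464, -3.107, -0.0]
wrist_force: [0.2, -0.3, 0.1]
grip_width: 0.0336
gripper_force: 0.0
time: 12.2
position: [0.5011, -0.2594, 0.0992]
tcp_rot: [0.464, -3.106, -0.003]
wrist_force: [-2.5, 4.6, 1.1]
grip_width: 0.0274
gripper_force: 15.0
```

```bash
python3 - <<'E'
import numpy as np
p=np.linspace(0,1.75,15);x=-9*np.cos(p)+4.3*np.sin(p);z=9*np.sin(p)+4.3*np.cos(p)
for a,b,c in zip(p[1:],np.diff(x),np.diff(z)): print("%.3f  %.2f %.2f %.2f"%(a,b*.956,b*.292,c))
E
```

```text
0.125  0.58 0.18 1.09
0.250  0.70 0.22 1.00
0.375  0.82 0.25 0.90
0.500  0.92 0.28 0.79
0.625  1.01 0.31 0.66
0.750  1.08 0.33 0.53
0.875  1.13 0.35 0.38
1.000  1.17 0.36 0.23
1.125  1.19 0.36 0.08
1.250  1.19 0.36 -0.08
1.375  1.17 0.36 -0.23
1.500  1.13 0.35 -0.38
1.625  1.08 0.33 -0.53
1.750  1.01 0.31 -0.66
```

```bash
python3 -m creep '0.58 0.18 1.09 0;0.7 0.22 1 0;0.82 0.25 0.9 0;0.92 0.28 0.79 0;0 0 0 0'; python3 -m creep '1.01 0.31 0.66 0;1.08 0.33 0.53 0;1.13 0.35 0.38 0;1.17 0.36 0.23 0;0 0 0 0'
```

```text
time: 12.7
position: [0.5339, -0.2493, 0.1382]
tcp_rot: [-0.465, 3.105, 0.002]
wrist_force: [2.9, 4.9, -6.8]
grip_width: 0.0275
gripper_force: 15.0
time: 13.2
position: [0.5764, -0.2363, 0.1546]
tcp_rot: [0.465, -3.106, -0.002]
wrist_force: [0.7, 3.1, -12.0]
grip_width: 0.0273
gripper_force: 15.0
```

```bash
python3 -m creep '0 0 -0.2 0;1.19 0.36 0.08 0;1.19 0.36 -0.08 0;0 0 0 0'; python3 -m creep '1.17 0.36 -0.23 0;1.13 0.35 -0.38 0;0 0 0 0'; python3 -m creep '1.08 0.33 -0.53 0;1.01 0.31 -0.66 0;0 0 0 0'
python3 - <<'E'
from h import *
def crop(n,x,y,w,h,s): return cv2.resize(load(n)["img"][y:y+h,x:x+w],None,fx=s,fy=s,interpolation=cv2.INTER_CUBIC)
for n in("scene","top"): cam(n)
save(np.hstack([crop("scene",90,170,190,190,2.1),crop("top",380,130,190,190,2.1)]),"pics/c4.png")
E
```

```text
time: 13.6
position: [0.5998, -0.2292, 0.1537]
tcp_rot: [0.465, -3.107, -0.002]
wrist_force: [-1.5, 5.8, -4.5]
grip_width: 0.0267
gripper_force: 15.0
time: 13.9
position: [0.6224, -0.2223, 0.1471]
tcp_rot: [0.464, -3.106, -0.002]
wrist_force: [-3.6, 5.9, -5.0]
grip_width: 0.027
gripper_force: 15.0
time: 14.2
position: [0.6429, -0.216, 0.1349]
tcp_rot: [0.464, -3.106, -0.002]
wrist_force: [-4.3, 5.7, -6.0]
grip_width: 0.0271
gripper_force: 15.0
```

View pics/c4.png

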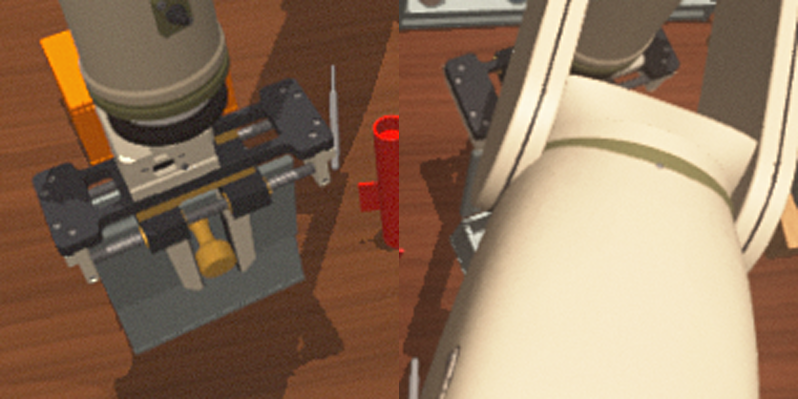

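The flap stands upright with the knob still between the fingers, at scene crop (215,265). I'll release, rise, and look into the case.

```bash
python3 -m creep '0 0 0 0;0 0 0 0;0 0 0 0;0 0 0 0;0 0 0 0;0 0 0 0;0 0 0 0' 0; python3 -m creep '0 0 3 0;0 0 4 0;0 0 4 0;0 0 3 0;-3 -0.9 0 0;-4 -1.2 0 0;-4 -1.2 0 0;0 0 0 0'; python3 -m creep '0 0 0 0;0 0 0 0'
python3 - <<'E'
from h import *
cam("wrist");cam("scene");d=load("wrist");s=load("scene")
print(proj(d,(.5287,-.2508,.069)),proj(s,(.5287,-.2508,.069)))
def crop(n,x,y,w,h,z): return cv2.resize(load(n)["img"][y:y+h,x:x+w],None,fx=z,fy=z,interpolation=cv2.INTER_CUBIC)
save(np.hstack([cv2.resize(d["img"],None,fx=.75,fy=.75),crop("scene",90,170,150,180,2)]),"pics/c5.png")
E
```

```text
time: 15.0
position: [0.6434, -0.2168, 0.1355]
tcp_rot: [-0.464, 3.107, -0.0]
wrist_force: [-0.1, -0.1, -0.2]
grip_width: 0.0787
gripper_force: 0.0
time: 15.8
position: [0.5295, -0.2508, 0.2749]
tcp_rot: [0.459, -3.105, -0.001]
wrist_force: [0.1, 0.2, 0.4]
grip_width: 0.093
gripper_force: 0.0
time: 16.0
position: [0.5342, -0.2496, 0.2758]
tcp_rot: [-0.464, 3.106, -0.001]
wrist_force: [0.4, 0.2, -0.5]
grip_width: 0.0932
gripper_force: 0.0
[319.62900523 204.71973168] [176.77851862 274.9648483 ]
```

View pics/c5.png

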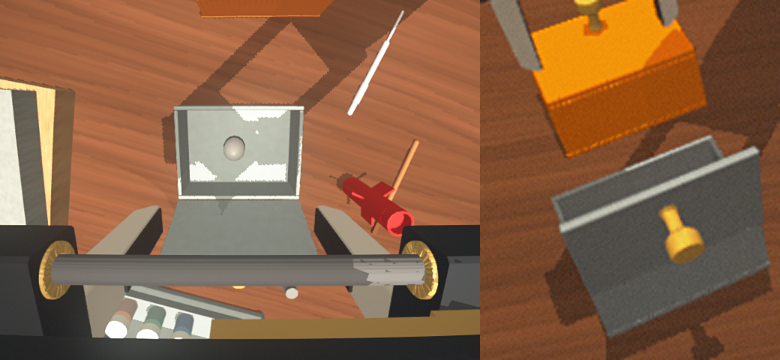

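The flap stays open by itself. Inside the case the cone shows at wrist (312,196), almost mid-case. I'll take a close crop to place it exactly.

```bash
python3 - <<'E'
from h import *
d=load("wrist")
print("cam",ray(d,320,240))
save(cv2.resize(d["img"][130:280,220:420],None,fx=4,fy=4,interpolation=cv2.INTER_CUBIC),"pics/c6.png")
E
```

```text
cam (array([ 0.46636235, -0.27196835,  0.4430549 ]), array([ 0.24795525,  0.08228686, -0.96532546]))
```

View pics/c6.png

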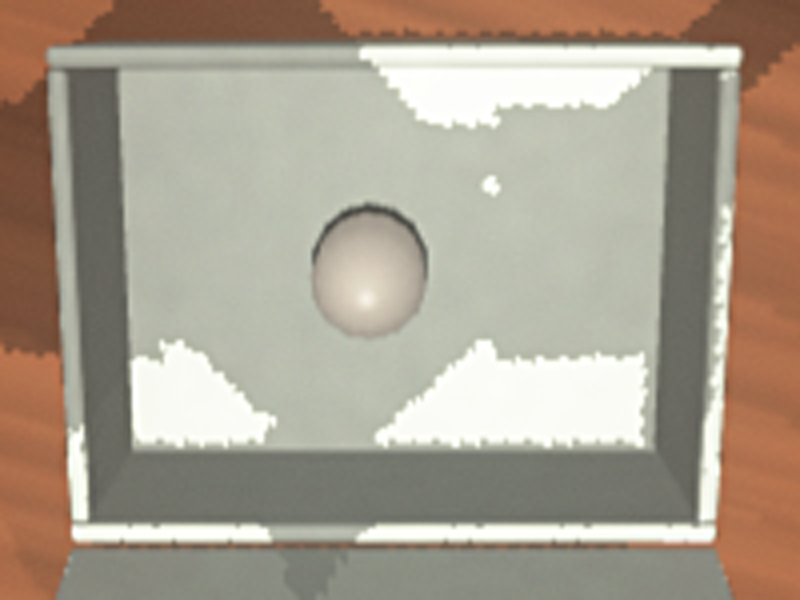

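```bash
python3 - <<'E'
from h import *
from scipy.optimize import least_squares
d=load("wrist");a=np.linspace(0,2*np.pi,73)
prof=[(z,.015) for z in(.019,.03,.043)]+[(.043+.026*t,.015*np.sqrt(1-t*t)) for t in np.linspace(0,1,8)]
def bb(x,y,pr):
    P=np.array([proj(d,(x+r*np.cos(k),y+r*np.sin(k),z)) for z,r in pr for k in a]);return np.r_[P.min(0),P.max(0)]
obs=np.array([220+313/4,130+208/4,220+427/4,130+338/4])
r=least_squares(lambda p:bb(*p,prof)-obs,[.529,-.25]);print(r.x,r.fun)
C=[onz(d,220+p/4,130+q/4,.075) for p,q in((48,46),(742,46),(717,542),(72,542))]
print(np.array(C)); c=np.mean(C,0);print(c)
v=r.x-c[:2];print("case coords",v@[.956,.292],v@[-.292,.956])
E
```

```text
[ 0.52980727 -0.25799499] [-0.28194117  0.07420639  0.28459379 -0.06628206]
[[ 0.49486562 -0.34535771  0.075     ]
 [ 0.44841374 -0.19292428  0.075     ]
 [ 0.56305055 -0.15751331  0.075     ]
 [ 0.60978186 -0.3108826   0.075     ]]
[ 0.52902794 -0.25166947  0.075     ]
case coords -0.0011020109627299902 -0.006274757404070418
```

```bash
python3 -m creep '-0.4 -0.8 -2 0;0 0 -3 0;0 0 -3 0;0 0 -3 0;0 0 -3 0;0 0 -2 0;0 0 0 0;0 0 0 0' 0.5;  python3 -m creep '0 0 -2 0;0 0 -2 0;0 0 -2 0;0 0 -1 0;0 0 0 0;0 0 0 0'
```

```text
time: 16.9
position: [0.53, -0.2574, 0.1156]
tcp_rot: [0.465, -3.107, -0.001]
wrist_force: [1.4, -0.7, 0.6]
grip_width: 0.0467
gripper_force: 0.0
time: 17.5
position: [0.5304, -0.2582, 0.047]
tcp_rot: [-0.464, 3.106, -0.002]
wrist_force: [-0.3, 0.2, -0.2]
grip_width: 0.0464
gripper_force: 0.0
```

```bash
python3 -m creep '0 0 -1 0;0 0 -1 0;0 0 -0.5 0;0 0 0 0;0 0 0 0';  python3 -m creep '0 0 0 0;0 0 0 0;0 0 0 0;0 0 0 0;0 0 0 0;0 0 0 0' 1 12
```

```text
time: 18.0
position: [0.5292, -0.2576, 0.0202]
tcp_rot: [0.463, -3.107, -0.001]
wrist_force: [-0.7, -0.8, -0.0]
grip_width: 0.0466
gripper_force: 0.0
time: 18.6
position: [0.5297, -0.2579, 0.0208]
tcp_rot: [-0.463, 3.107, -0.001]
wrist_force: [-0.3, 0.1, 3.2]
grip_width: 0.0297
gripper_force: 12.0
```

```bash
python3 -m creep '0 0 0.3 0;0 0 0.3 0;0 0 0.4 0;0 0 0.5 0;0 0 0.5 0;0 0 0 0';  python3 -m creep '0 0 2 0;0 0 3 0;0 0 4 0;0 0 4 0;0 0 4 0;0 0 2 0;0 0 0 0;0 0 0 0'
```

```text
time: 19.2
position: [0.5301, -0.2581, 0.0417]
tcp_rot: [-0.463, 3.106, -0.002]
wrist_force: [-0.0, -0.5, 0.1]
grip_width: 0.0296
gripper_force: 12.0
time: 20.0
position: [0.5294, -0.2577, 0.2301]
tcp_rot: [-0.464, 3.107, -0.0]
wrist_force: [0.1, 0.2, -0.5]
grip_width: 0.0297
gripper_force: 12.0
```

```bash
python3 -m creep '-0.1 1.5 0 0;-0.3 3.5 0 0;-0.4 4.5 0 0;-0.4 4.5 0 0;-0.4 4.5 0 0;-0.4 4.5 0 0;-0.4 4.5 0 0;-0.4 4.5 0 0';  python3 -m creep '-0.4 4.5 0 0;-0.4 4.5 0 0;-0.4 4.5 0 0;-0.3 3.5 0 0;-0.2 2 0 0;0 0 0 0;0 0 0 0;0 0 0 0'
```

```text
time: 20.8
position: [0.4993, 0.0648, 0.2283]
tcp_rot: [0.463, -3.104, -0.001]
wrist_force: [1.2, 0.2, -0.4]
grip_width: 0.0299
gripper_force: 12.0
time: 21.6
position: [0.4839, 0.2515, 0.2294]
tcp_rot: [0.463, -3.106, 0.001]
wrist_force: [0.5, -0.5, -0.3]
grip_width: 0.03
gripper_force: 12.0
```

```bash
python3 -m creep '0.1 0.6 0 0;0 0 -0.6 0;0 0 -0.6 0;0 0 -0.5 0;0 0 0 0;0 0 0 0;0 0 0 0'
python3 - <<'E'
from h import *
cam("scene");cam("top");cam("wrist");s=load("scene");t=load("top")
for z in(.158,.198,.21,.26): print(z,proj(s,(.4846,.2578,z)))
x,y=395,120
a=cv2.resize(s["img"][y:y+120,x-10:x+100],None,fx=4,fy=4,interpolation=cv2.INTER_CUBIC)
w=cv2.resize(load("wrist")["img"][180:400,240:400],(349,480),interpolation=cv2.INTER_CUBIC)
save(np.hstack([a,w]),"pics/c7.png")
E
```

```text
time: 22.3
position: [0.4855, 0.2583, 0.2137]
tcp_rot: [-0.463, 3.107, 0.0]
wrist_force: [-0.0, -0.7, 0.7]
grip_width: 0.03
gripper_force: 12.0
0.158 [432.91947676 181.69911824]
0.198 [436.78687917 165.2945557 ]
0.21 [437.98804543 160.17576877]
0.26 [443.20692392 137.80019579]
```

View pics/c7.png

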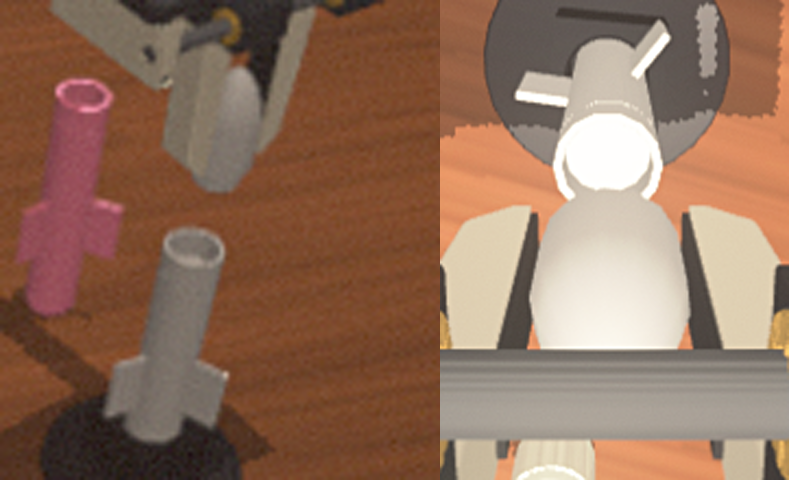

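The scene crop shows the mouth at (193,247) and the cone upright above it, with its tip near (239,68) and its underside near (217,188). The wrist crop has the mouth centred on column 608.5 and the cone on 610. I'll check the offset numerically.

```bash
python3 - <<'E'
from h import *
np.set_printoptions(linewidth=200,precision=4,suppress=True)
s=load("scene");w=load("wrist");st=robot.state();T=st["position"];print(T)
for n,(a,b) in dict(mouth=(555,662),).items():
  m=onz(w,240+(608.5-440)/2.181,180+157/2.182,.158);print("mouth",m,"yc",m[:2]@[-.292,.956],"rocket",np.dot([.4846,.2578],[-.292,.956]),"tcp",T[:2]@np.array([-.292,.956]))
# cone lateral at height ~ .225-.24, row 300
for c in(530,610,690):
  m=onz(w,240+(c-440)/2.181,180+300/2.182,.225);print(m[:2]@[-.292,.956])
im=s["img"].astype(int)
for r in range(134,172,2): print(r,"B",im[r,428:458,2]," R-B",(im[r,428:458,0]-im[r,428:458,2]))
E
```

```text
[0.4856 0.2584 0.2138]
mouth [0.4826 0.2556 0.158 ] yc 0.10346991649403274 rocket 0.10495359999999997 tcp 0.10522064239368893
0.08773647636917654
0.1037604909189183
0.1197863220733666
134 B [100  86  91  93  91  92  93  93 104 101 101 105 104 103  87  51  37  45  43  43  40  18  30  24  26  41  79 103 101  99]  R-B [31 31 28 31 29 27 29 33 33 31 35 30 32 33 41 65 72 77 74 35  4 15  7 20 14  6 23 31 30 35]
136 B [101  93  95  93  89  94  93  98 103 102  97 100 105  95  75  64  82  77  44  29  26  42  38  37  31  47  93 104 100 103]  R-B [28 28 29 29 31 26 27 30 31 30 30 33 34 35 50 60 49 55 46 18 13  8 14  8 13 16 27 32 35 31]
138 B [ 93  95  90  91  92  96  91  98  98 102 100 102 101 103 118 131 143 149 136 102  50  28  36  29  37  72  99 102 104 100]  R-B [29 28 32 28 31 29 29 35 34 34 32 34 32 29 25 22 23 22 22 14 13  7  8  9 14 24 30 33 31 33]
140 B [ 98  91  90  86  93  92  99 103 100 102 101  97 103 115 125 131 142 140 139 130 101  51  28  34  49  96 103 103 107 105]  R-B [32 29 31 34 30 28 28 32 35 31 31 32 33 23 25 26 20 23 24 24 20 13  9  3 14 28 33 29 30 32]
142 B [ 89  92  
[... 2598 characters left out ...]
 79 78 75 24 18 21 18 18 20 21 17 19 19 18 19 48 82 88 85 84 80 80 84 81 80 84 86 81]
166 B [ 48  49  42  36  43  45  68  87  95 108 106 106 105 101 107  87  67  54  43  45  48  50  49  45  40  41  37  51  47  39]  R-B [83 82 86 87 85 81 52 28 21 14 17 16 16 15 15 31 57 77 84 82 77 74 80 80 83 82 86 76 77 77]
168 B [43 41 45 49 49 47 50 39 48 50 48 58 57 52 52 40 46 43 38 45 43 41 45 39 50 43 34 47 39 48]  R-B [81 82 79 79 76 79 77 83 75 64 65 56 56 56 73 79 74 78 80 77 79 78 77 78 70 78 84 76 79 79]
170 B [43 49 41 47 45 49 45 42 42 42 50 53 43 43 51 48 45 35 49 43 41 47 48 44 41 48 50 50 52 47]  R-B [77 77 80 75 77 76 74 79 78 79 74 72 78 77 72 75 76 84 77 80 82 77 78 81 85 78 81 79 81 85]
```

```bash
python3 - <<'E'
from h import *
np.set_printoptions(linewidth=200,precision=1,suppress=True)
s=load("scene");w=load("wrist")
a=np.linspace(0,2*np.pi,121)
parts=dict(spig=[(0,.0115),(.012,.0115)],body=[(.012,.015),(.036,.015)]+[(.036+.026*t,.015*np.sqrt(1-t*t)) for t in np.linspace(0,1,10)])
def pts(d,p,pr): return np.array([proj(d,(p[0]+r*np.cos(k),p[1]+r*np.sin(k),p[2]+z)) for z,r in pr for k in a]).astype(np.float32)
def rows(d,p,pr,rs):
    h=cv2.convexHull(pts(d,p,pr))[:,0];o=[]
    for r in rs:
        xs=[]
        for A,B in zip(h,np.roll(h,-1,0)):
            if (A[1]-r)*(B[1]-r)<0: xs.append(A[0]+(B[0]-A[0])*(r-A[1])/(B[1]-A[1]))
        o.append((r,min(xs),max(xs)) if xs else (r,0,0))
    return np.array(o),h.min(0),h.max(0)
for p in[(.4855,.2584,.1998),(.4905,.2599,.1998)]:
  print(p)
  print("scene spig",*rows(s,p,parts["spig"],(160,162,164,166)));print("body",*rows(s,p,parts["body"],(140,144,148,152,156,158)))
  for k in parts: print("wrist",k,*rows(w,p,parts[k],range(262,340,15)))
g=w["img"].astype(int)
for r in range(256,340,12): print(r,g[r,272:368:2].mean(-1).astype(int))
print("col",[(r,*g[r,318]) for r in range(225,290,3)])
E
```

```text
(0.4855, 0.2584, 0.1998)
scene spig [[160.  432.2 444.8]
 [162.  431.8 444.5]
 [164.  431.4 444. ]
 [166.  432.2 443.5]] [431.4 156. ] [444.8 168.5]
body [[140.  436.6 448.4]
 [144.  434.2 449.7]
 [148.  432.9 449.7]
 [152.  432.  449. ]
 [156.  431.2 448. ]
 [158.  430.7 447.5]] [430.6 136.4] [449.8 164.5]
wrist spig [[262.  315.4 326.5]
 [277.  298.6 343.2]
 [292.  296.4 345.8]
 [307.  301.9 340.3]
 [322.    0.    0. ]
 [337.    0.    0. ]] [296.4 261.4] [345.8 315.6]
wrist body [[262.    0.    0. ]
 [277.  293.5 348.9]
 [292.  288.5 354. ]
 [307.  285.8 357.5]
 [322.  284.5 359.1]
 [337.  287.5 356.4]] [284.4 262.3] [359.1 364.7]
(0.4905, 0.2599, 0.1998)
scene spig [[160.  434.4 445.8]
 [162.  433.9 446.7]
 [164.  433.5 446.2]
 [166.  433.2 445.7]] [433.2 157.4] [446.7 170. ]
body [[140.  439.9 449.4]
 [144.  436.8 451.3]
 [148.  435.2 451.8]
 [152.  434.2 451.2]
 [156.  433.3 450.2]
 [158.  432.9 449.7]] [432.5 137.8] [451.8 166. ]
wrist spig [[262.    0.    0. ]
 [277.  305.4 336.3]
 [292.  297.7 344. ]
 [307.  296.9 345.2]
 [322.  307.8 334.2]
 [337.    0.    0. ]] [296.5 271.5
[... 2016 characters left out ...]
64(254), np.int64(253)), (252, np.int64(255), np.int64(254), np.int64(253)), (255, np.int64(255), np.int64(254), np.int64(253)), (258, np.int64(255), np.int64(254), np.int64(252)), (261, np.int64(255), np.int64(254), np.int64(252)), (264, np.int64(255), np.int64(255), np.int64(254)), (267, np.int64(213), np.int64(198), np.int64(180)), (270, np.int64(212), np.int64(200), np.int64(184)), (273, np.int64(213), np.int64(200), np.int64(183)), (276, np.int64(215), np.int64(202), np.int64(185)), (279, np.int64(216), np.int64(204), np.int64(186)), (282, np.int64(217), np.int64(206), np.int64(188)), (285, np.int64(219), np.int64(205), np.int64(189)), (288, np.int64(220), np.int64(209), np.int64(192))]
```

```bash
python3 - <<'E'
from h import *
np.set_printoptions(linewidth=200,precision=1,suppress=True)
w=load("wrist");g=w["img"].astype(int).min(-1);a=np.linspace(0,2*np.pi,121)
for r in(.0125,.015):
  P=np.array([proj(w,(.4846+r*np.cos(k),.2578+r*np.sin(k),.158)) for k in a]);print(r,P.min(0),P.max(0))
print("col318",g[226:240,318],g[260:272,318]);
for r in(240,246,252,258):print(r,g[r,286:304],g[r,330:348])
print(proj(w,(.4846,.2578,.158)),proj(w,(.4846+.001*.956,.2578+.001*.292,.158)))
E
```

```text
0.0125 [298.8 235.8] [340.7 275.8]
0.015 [294.6 231.7] [344.8 279.7]
col318 [200 193 180 179 178 178 237 255 254 251 252 253 253 253] [253 252 253 253 254 254 226 180 179 183 184 183]
240 [130 130 130 131 132 133 131 115 122 176 169 179 233 255 255 253 248 247] [245 250 253 255 255 226 173 171 165 108 130 134 132 132 130 131 131 129]
246 [127 128 126 128 129 129 123 143 254 255 253 251 250 250 253 253 253 253] [253 253 253 253 252 251 251 254 255 253 150 125 130 132 129 130 130 130]
252 [120 125 125 125 122 119 166 255 255 255 233 184 255 255 253 253 253 253] [253 253 252 253 255 255 197 234 255 255 255 158 117 125 127 127 126 113]
258 [106 104 105 103 100 109 200 255 255 255 211 162 164 200 253 255 254 253] [253 254 255 249 197 163 162 215 255 255 255 189 101  98 104 105 102 102]
[319.7 256.1] [319.7 257.7]
```

```bash
python3 -m creep '-0.27 -0.09 -0.2 0;0 0 0 0;0 0 0 0;0 0 0 0;0 0 0 0;0 0 0 0'
python3 - <<'E'
from h import *
cam("wrist");w=load("wrist");g=w["img"].astype(int).min(-1);a=np.linspace(0,2*np.pi,121)
print("rim/spigot rows",g[226:240,318],g[252:272,318],robot.state()["position"])
for z,r in((.158,.015),(.198,.0115)): print(min(proj(w,(.4846+r*np.cos(k),.2578+r*np.sin(k),z))[1] for k in a))
cam("scene");s=load("scene")["img"].astype(int)
for r in range(160,170): print(r,(s[r,428:450,0]-s[r,428:450,2]))
d=load("scene")
P=np.array([proj(d,(.4846+.0115*np.cos(k),.2578+.0115*np.sin(k),.198)) for k in a]);print(P.min(0),P.max(0))
E
```

```text
time: 23.05
position: [0.4828, 0.2574, 0.2115]
tcp_rot: [-0.464, 3.107, -0.0]
wrist_force: [-0.5, 1.1, -0.3]
grip_width: 0.0294
gripper_force: 12.0
rim/spigot rows [182 181 181 181 182 202 196 182 181 182 179 179 238 255] [253 253 253 253 253 253 253 253 253 253 253 253 254 255 227 183 181 186
 184 185] [0.4827558  0.25739191 0.21144595]
237.7149220158139
265.5610259592801
160 [49 29 32 31 35 31 30 27 17 20 20 23 19 17 19 22 17 14 28 70 80 76]
161 [75 57 37 28 33 29 30 23 19 19 20 17 22 18 19 16 17 19 30 72 76 75]
162 [86 82 56 35 31 34 34 19 14 19 19 19 20 19 20 16 13 28 59 79 85 84]
163 [80 82 78 52 23 27 30 20 19 19 21 16 18 16 16 15 29 62 84 88 82 86]
164 [78 77 82 69 22 20 18 20 17 16 16 21 21 17 18 23 61 80 84 82 80 83]
165 [76 81 83 87 58 21 16 15 19 18 17 17 21 17  9 34 83 83 87 81 82 84]
166 [86 85 77 83 78 45 18 15 17 20 13 15 17 16 25 59 82 86 81 83 82 74]
167 [80 83 84 80 88 81 50 30 24 19 23 20 20 33 53 80 82 79 78 76 74 78]
168 [88 76 82 78 83 82 79 74 65 59 51 54 61 76 83 81 78 77 77 79 77 75]
169 [78 79 76 77 74 75 83 81 79 84 79 77 75 83 77 81 76 78 76 78 76 79]
[430.70920148 161.62490677] [442.87040336 169.03352459]
```

```bash
python3 -c "
from workcell import robot
print(robot.job_done())"
```

```text
the job is handed in; nothing more can be done
None
```

I handed the job in with the rocket home in the base and released, the flap standing open, and the cone held still about 40 mm above the rocket's mouth, centred to about 1.5 mm by the camera checks; the hand-in call gave no verdict.

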